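# Pack the gap in the bracket clamp and hold it closed

### The arm

A 6-joint arm with a two-finger parallel gripper is mounted at the origin on the work surface. World frame = base frame: x ahead of the robot, y to its left, z up, the work surface at z = 0. Lengths are in m, angles in rad, forces in N, time in s.
With the tool pointing down it reaches from about 0.225 to 0.875 m from the base axis. Payload 3.4 kg.
Tool frame: the origin (TCP) lies at the very end of the fingers, on their centre line; the grasp point (between the pads) lies 19 mm behind it (manip.hold_point_z is the distance from the TCP to the grasp point, in m); z points along the fingers, x is the direction in which the jaws open and shut, and the axes are right-handed (so a half turn about z gives the same grasp; the last joint's range is limited). The gripper opens to 85 mm and grips with 20 to 120 N. Pads are 22 mm wide; open, the fingers measure 114 mm over their backs; the gripper's body (76 mm by 85 mm) begins 54 mm behind the grasp point. The pads swing forward as they close: fully open they stand 13 mm farther back than shut.
Start: joints at [1.211, 0.276, 1.505, -0, 1.361, -0.121], TCP at [0.136, 0.559, 0.231] pointing down, gripper open.
Joint ranges: [-2.89, 2.89], [-0.75, 2.08], [0.22, 2.7], [-1.18, 4.32], [0.11, 2.71], [-2.7, 2.7]. Speed limits (rad/s): [2.57, 2.57, 3.14, 3.14, 3.14, 3.14].

### API

Orientations are given as a unit quaternion [w, x, y, z].
In Python, from rig import telemetry, cams, manip, finder gives the robot as it stands. The module is installed in compiled form; this text tells all that it offers.
- The arm moves only by the tool carry_out, never from a script. Its argument "rows" is a list that holds one entry, the list of rows, each a list of 5 numbers: the gripper's target within -1 to 1 (fully open at 1, half-way at 0, shut at -1), then the shift along the world's x, y, z in cm, then the turn about the world's z in rad. A call has 1 to 12 rows; each row shifts and turns the commanded pose from where the row before left it; what a row does not reach is not made up. A row lasts 1/10 s, in which the tool goes at most 50 mm and 8.59 degrees, less where a joint would pass 70% of its speed; a pose out of reach is approached as far as the arm can. A call with a gripper value outside its range is refused whole. The fingers move at their own pace and stop on an object; "force" is the grip in N (left out, the last holds). Time passes only in rows, so rows that do not move let the fingers close. It gives the time, the measured TCP pose, the force and the opening at its end, in the units of the state.
- telemetry.get_state(): the state, without advancing time (a new reading comes with each control period).
- cams.get_image(name): name is "scene" or "top" or "wrist"; returns a dict with "image" (384x512x3 uint8, red, green, blue), "camera_matrix" (3x3 intrinsics, pixels), "k1" (the pictures are not rectified: a ray, as slopes to the right and down, at radius r is drawn at 1 + k1 r^2 times it, then the intrinsics apply), "eye" and "attitude" of the camera in the world. Camera axes: x right, y down, z forward; pixel columns grow to the right and rows downward; lengths in m; the calibration is good to about 2 mm. A picture is of the moment at which its call begins. There is no depth.
- manip.sign_off(): hands the job in, once; it reports no verdict.
Trained networks look in a picture, given as the dict that the camera call returned (one of the last four; its "shot" number tells which), for a name from the list of things; names that differ only in an ending like _2 or _b are one class to them, and where a whole thing is asked for, a point or a joint stands for the part that bears it (a point fixed in the world has none). Each returns a list of dicts, best first, with "confidence" (0 to 1); they miss things now and then, are a little off and sometimes report something else, mostly with a low value. They report only what shows in the picture. A call takes as long as a camera call. They do not tell look-alikes from the thing itself.
- finder.boxes_of(picture, thing): "xy" ([column, row] in pixels, amid what is visible of it).
The state is a dict: "clock": time; "qpos": joint angles; "qd": joint speeds; "effort": joint torques, N m; "position": TCP position; "ee_rot": TCP orientation; "contact_force": force on the tool from outside, world axes, zero at the start; "moment": the same for the moment, N m; "width": finger opening in m.
Only numpy, scipy, OpenCV 4.12 (cv2) and the standard library are available. Lean on these libraries where they do the work, as an engineer would, in place of code of your own. Each camera call takes 0.05 s, during which the arm holds its last target.

### The job

The orange spring jaw of the blue clamp fixture cannot reach the metal bracket: take red shims from the wooden rack and stand them upright, square and centred, side by side in the gap between jaw and bracket flange, adding one at a time until the jaw, pushed towards the bracket, bears firmly on the stack instead of running to the end of its travel. Finish while holding: keep pressing or squeezing the jaw against the stack with the gripper, because the spring opens it when let go. Leave spare shims standing in the rack and do not disturb anything else on the bench.

Things in the scene. Friction and masses are not known exactly. Their poses are not given: they have to be found in the camera images.
- fixture: Blue fixed clamp fixture: plate 130 (x) x 240 (y) x 12 mm; origin at the centre of its underside, z up. The gap is over its middle, measured along its y: jaw on the -y side, bracket on the +y side. Shims stand on the plate's top (12 mm above the origin), centred at x = 0. An end block 38 mm high and 90 mm wide (x) fills y = -120 to -100 mm.
- jaw (a joint): Orange sliding jaw, 30 (x) x 12 (y) mm, 51 mm high above the plate. Value: travel in m along the fixture's +y, 0 = sprung open, 0.014 = end of travel. At 0 its gap face is at fixture y = -20 mm, its back at -32 mm. Spring: opens it with 2.4 N at 0, 4.1 N at the end. Behind it are two low guide rods (up to 19 mm above the plate); above them 68 mm are free up to the end block.
- jaw_back (a point): Middle of the jaw's back (outer) face, 30 mm above the plate; moves with the jaw. Pushing here along the fixture's +y closes the jaw.
- bracket: Grey bent bracket, fixed, axes parallel to the fixture's. Origin at the foot (plate top, x centre) of the flange face that looks at the jaw. Flange 30 wide (x), 6 thick (y 0 to 6), 50 mm high; behind it a foot 4 mm thick to y = 80 with a 20 mm high lip. Open gap = origin's y in the fixture frame + 20 mm, 23 to 36 mm: more than one shim is needed, how many varies.
- rack: Wooden shim rack, fixed: base 86 (x) x 150 (y) x 8 mm, origin at the centre of its underside. Five ribs 30 mm wide in x and 22 mm high leave four slots 30 mm apart along y, in which the shims stand on the base (8 mm above the origin), protruding in x on both sides of the ribs.
- shim1_mid (a point): Centre of red shim 1 of 4 (all alike, 30 g): upright plate 44 mm wide (its x) x 8 mm thick (its y) x 56 mm high (its z), the two top corners bevelled by 6 mm. The centre is 28 mm above its lower edge. Starts in the rack slot at rack y = -45 mm, x and y parallel to the rack's. Best gripped from above across its 44 mm width.
- shim2_mid (a point): Centre of red shim 2 of 4 (all alike, 30 g): upright plate 44 mm wide (its x) x 8 mm thick (its y) x 56 mm high (its z), the two top corners bevelled by 6 mm. The centre is 28 mm above its lower edge. Starts in the rack slot at rack y = -15 mm, x and y parallel to the rack's. Best gripped from above across its 44 mm width.
- shim3_mid (a point): Centre of red shim 3 of 4 (all alike, 30 g): upright plate 44 mm wide (its x) x 8 mm thick (its y) x 56 mm high (its z), the two top corners bevelled by 6 mm. The centre is 28 mm above its lower edge. Starts in the rack slot at rack y = 15 mm, x and y parallel to the rack's. Best gripped from above across its 44 mm width.
- shim4_mid (a point): Centre of red shim 4 of 4 (all alike, 30 g): upright plate 44 mm wide (its x) x 8 mm thick (its y) x 56 mm high (its z), the two top corners bevelled by 6 mm. The centre is 28 mm above its lower edge. Starts in the rack slot at rack y = 45 mm, x and y parallel to the rack's. Best gripped from above across its 44 mm width.
- nut: Bystander: loose steel hex nut, 24 mm across, 10 mm high, lying on the fixture plate's corner; origin under its centre. Leave alone.
- tape: Bystander: roll of yellow tape, 90 mm across, 24 mm high, to the right; origin under its centre. Leave alone.
- screwdriver: Bystander: screwdriver lying beyond the work. Leave alone.
- wrench: Bystander: wrench lying to the left. Leave alone.
- jar: Bystander: white jar with blue cap, 68 mm across, 90 mm high, to the right. Leave alone.
- mug: Bystander: white mug, 80 mm across, 90 mm high, to the left. Leave alone.
- hanger: Bystander: bent steel wire hanger hook, 150 mm long, lying beyond the work. Leave alone.
Things that resemble listed ones, but are neither listed nor needed, are in the scene too. What is shaped like the part that bears shim4_mid but green or pink is not meant. What is shaped like the part that bears shim2_mid but white is not meant.

How it is judged:
By the outcome, as a careful person would: the job done as asked, in the order asked, and still so for the second after the job is handed in, while the arm keeps its last pose, push and grip.
It also fails if it takes over 72 s, if anything falls off the work surface, if the arm or the gripper's body presses on something with over 40 N, if the wrist force passes 120 N, or if a joint passes its speed limit or range.

## Working session

There is one attempt and no reset: what is moved stays moved. The work goes in short steps, Python scripts to look and compute and a tool call to move; the robot and the scene stay as the last step left them, time stands still between calls to the robot, and variables do not carry over. Pictures are saved under pics/ and viewed, and the job is handed in when it is done.

Besides the shell and the picture viewer there is one more tool, called after "Call:" by a JSON object that holds its "method" and its "body". carry_out: Moves the arm, as the interface text tells. Its arguments: {"type":"object","properties":{"rows":{"type":"array","items":{"type":"array","items":{"type":"array","items":{"type":"number"}}}},"force":{"type":"number"}},"required":["rows"]}

```bash
mkdir -p pics; ls; cat > h.py <<'E'
import numpy as np, cv2, pickle
from rig import telemetry, cams, manip, finder
def shot(n,fn):
    p=cams.get_image(n); cv2.imwrite('pics/'+fn+'.png',p['image'][:,:,::-1]); pickle.dump({k:p[k] for k in p},open('pics/'+fn+'.pkl','wb')); return p
def rotm(a):
    a=np.array(a,float)
    if a.shape==(3,3): return a
    from scipy.spatial.transform import Rotation as R
    return R.from_quat([a[1],a[2],a[3],a[0]]).as_matrix()
def ray(p,uv):
    K=np.array(p['camera_matrix'],float); d=np.linalg.solve(K,[uv[0],uv[1],1.])[:2]; k=p['k1']
    s=d.copy()
    for _ in range(30): s=d/(1+k*(s@s))
    return np.array(p['eye']),rotm(p['attitude'])@np.array([s[0],s[1],1.])
def atz(p,uv,z):
    e,r=ray(p,uv); return e+r*(z-e[2])/r[2]
def proj(p,X):
    c=rotm(p['attitude']).T@(np.array(X,float)-np.array(p['eye'])); s=c[:2]/c[2]; s=s*(1+p['k1']*(s@s))
    return (np.array(p['camera_matrix'])@[s[0],s[1],1])[:2]
E
python3 - <<'E'
from h import *
for n in ['scene','top','wrist']:
    p=shot(n,n+'0'); print(n,p['eye'],p['attitude'],p['k1'],p['camera_matrix'])
    for t in ['fixture','jaw','bracket','rack','shim1_mid','nut']:
        print(t,[(np.round(d['xy']).tolist(),round(d['confidence'],2)) for d in finder.boxes_of(p,t)][:6])
print(telemetry.get_state())
E
```

```text
pics
scene [ 1.12288146 -0.62507651  0.61186874] [-0.44541779  0.82527371  0.30811015 -0.1599826 ] -0.03860962257356923 [[357.90266643   0.         252.09206823]
 [  0.         357.90266643 197.50038381]
 [  0.           0.           1.        ]]
fixture [([275.0, 183.0], 0.55)]
jaw [([277.0, 172.0], 0.54)]
bracket [([284.0, 167.0], 0.62), ([275.0, 180.0], 0.17)]
rack [([190.0, 254.0], 0.57), ([260.0, 266.0], 0.57)]
shim1_mid [([176.0, 246.0], 0.78)]
nut [([298.0, 167.0], 0.4)]
top [0.32826404 0.02849001 1.48382363] [ 0.06915959 -0.66699816  0.7380982  -0.07444101] -0.12414746670623367 [[422.12114993   0.         255.93761625]
 [  0.         422.12114993 192.37814284]
 [  0.           0.           1.        ]]
fixture [([204.0, 228.0], 0.93)]
jaw [([209.0, 224.0], 0.52)]
bracket [([185.0, 234.0], 0.73), ([302.0, 204.0], 0.57), ([203.0, 226.0], 0.31)]
rack [([312.0, 208.0], 0.69), ([318.0, 202.0], 0.21)]
shim1_mid [([328.0, 202.0], 0.49)]
nut [([173.0, 224.0], 0.55)]
wrist [0.06571243 0.57616433 0.37346722] [0.11315655 0.77824778 0.61118108 0.08935142] -0.08476051977409044 [[318.43330293   0.         256.12738243]
 [  0.         318.43330293 183.31485556]
 [  0.           0.           1.        ]]
fixture []
jaw []
bracket []
rack []
shim1_mid []
nut []
{'clock': 1.05, 'qpos': array([ 1.21100452e+00,  2.75883944e-01,  1.50488998e+00,  2.14582414e-05,
        1.36069929e+00, -1.21016615e-01]), 'qd': array([-0.00036577, -0.00080129,  0.00184444,  0.00073586,  0.00055699,
        0.00037663]), 'effort': array([ 2.79984679e-04, -4.16675270e+01, -2.46102870e+01, -3.13771307e-04,
        7.28919576e-05, -2.29171391e-06]), 'position': array([0.13601518, 0.55872003, 0.23134118]), 'ee_rot': array([-3.99331130e-05,  7.86294183e-01,  6.17852291e-01,  4.56290549e-05]), 'contact_force': array([ 0.03494147,  0.2793615 , -0.51238032]), 'moment': array([ 0.05109555, -0.02145646, -0.03502438]), 'width': 0.08524715172230116}
```

View pics/scene0.png

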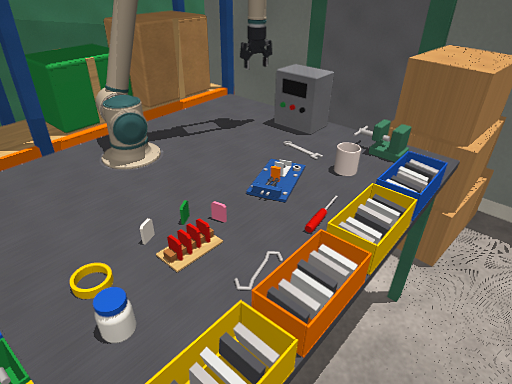

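View pics/top0.png

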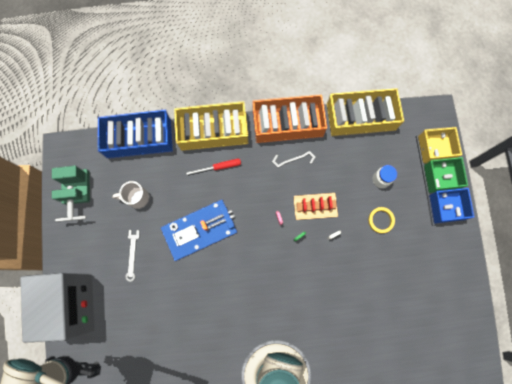

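```bash
python3 - <<'E'
import cv2,numpy as np
a=cv2.imread('pics/top0.png')
c1=cv2.resize(a[190:270,150:250],None,fx=4,fy=4,interpolation=cv2.INTER_CUBIC)
c2=cv2.resize(a[180:260,260:360],None,fx=4,fy=4,interpolation=cv2.INTER_CUBIC)
cv2.imwrite('pics/top0c.png',np.hstack([c1,c2]))
b=cv2.imread('pics/scene0.png')
c1=cv2.resize(b[150:210,240:315],None,fx=5,fy=5,interpolation=cv2.INTER_CUBIC)
c2=cv2.resize(b[200:275,140:225],None,fx=4,fy=4,interpolation=cv2.INTER_CUBIC)
cv2.imwrite('pics/scene0c.png',np.hstack([c1,c2]))
E
```

```text
(no output)
```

View pics/top0c.png

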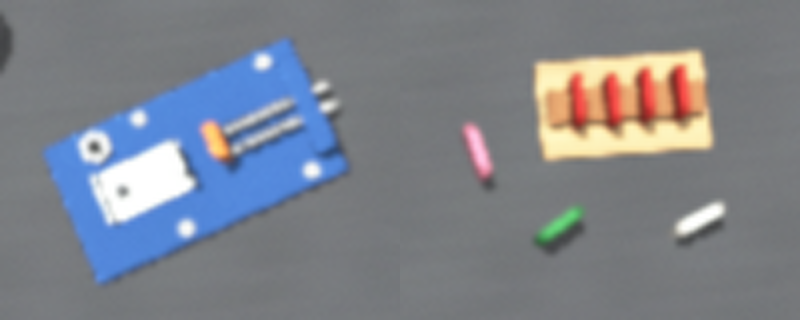

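View pics/scene0c.png

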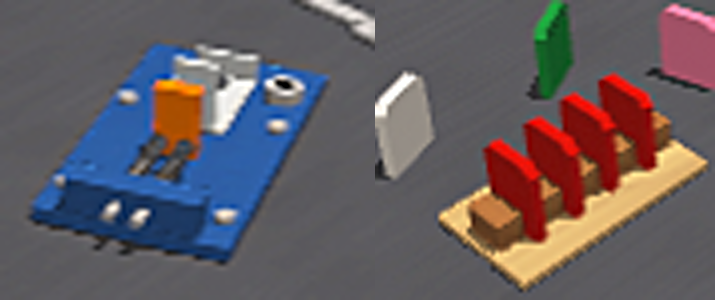

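```bash
cat > rigid.py <<'E'
import numpy as np
def fit(L,W): # 2D rigid
    L=np.array(L);W=np.array(W);a=L-L.mean(0);b=W-W.mean(0)
    th=np.arctan2((a[:,0]*b[:,1]-a[:,1]*b[:,0]).sum(),(a*b).sum())
    R=np.array([[np.cos(th),-np.sin(th)],[np.sin(th),np.cos(th)]]);t=W.mean(0)-R@L.mean(0)
    return th,R,t,W-(L@R.T+t)
E
python3 - <<'E'
import pickle; from h import *; from rigid import fit
p=pickle.load(open('pics/top0.pkl','rb'))
W=[atz(p,u,.008)[:2] for u in [(293.75,195.5),(335.5,192.5),(338,217),(296,220)]]
# image up-left = +x,+y
print(fit([(.043,.075),(.043,-.075),(-.043,-.075),(-.043,.075)],W))
W=[atz(p,u,.012)[:2] for u in [(160.75,227),(222.5,199.5),(237.5,232.5),(174.5,261)]]
print(fit([(.065,.12),(.065,-.12),(-.065,-.12),(-.065,.12)],W))
for n in [(471,147),(560,225),(700,220)]: print(atz(p,(260+(n[0]-400)/4,180+n[1]/4),.028))
E
```

```text
(np.float64(-0.030945873285731926), array([[ 0.99952121,  0.03094093],
       [-0.03094093,  0.99952121]]), array([ 0.5603494 , -0.20497161]), array([[ 1.14032605e-03,  2.13673258e-04],
       [ 1.44071506e-03, -4.34459597e-04],
       [-1.36750561e-03,  1.90030466e-04],
       [-1.21353550e-03,  3.07558731e-05]]))
(np.float64(0.3269540314638908), array([[ 0.94702498, -0.32115991],
       [ 0.32115991,  0.94702498]]), array([0.51761346, 0.21497299]), array([[ 2.04063133e-04, -8.09038423e-04],
       [-4.47880113e-04,  5.34376314e-04],
       [ 3.36184891e-04,  1.01622432e-04],
       [-9.23679107e-05,  1.73039677e-04]]))
[ 0.53374067 -0.06455961  0.028     ]
[ 0.45821039 -0.13362235  0.028     ]
[ 0.44976923 -0.25524356  0.028     ]
```

Call:
{"method": "carry_out", "body": {"rows": [[[1,3.2,-2.9,0,-0.084],[1,3.2,-2.9,0,-0.084],[1,3.2,-2.9,0,-0.084],[1,3.2,-2.9,0,-0.084],[1,3.2,-2.9,0,-0.084],[1,3.2,-2.9,0,-0.084],[1,3.2,-2.9,0,-0.084],[1,3.2,-2.9,0,-0.084],[1,3.2,-2.9,0,-0.084],[1,3.2,-2.9,0,-0.084],[1,3.2,-2.9,0,-0.084],[1,3.2,-2.9,0,-0.084]]], "force": 30}}

```text
clock: 2.25
position: [0.5212, 0.2093, 0.2315]
ee_rot: [-0.0, 0.987, 0.159, 0.0]
contact_force: [0.8, 0.3, 1.1]
width: 0.085
```

```bash
python3 - <<'E'
from h import *
p=shot('wrist','w1'); print(telemetry.get_state()['clock'],telemetry.get_state()['position'],p['eye'])
cv2.imwrite('pics/w1b.png',cv2.resize(p['image'][:,:,::-1],(800,600),interpolation=cv2.INTER_CUBIC))
E
```

```text
2.3 [0.52725804 0.20444932 0.2311623 ] [0.4983581  0.27830903 0.37361537]
```

View pics/w1b.png

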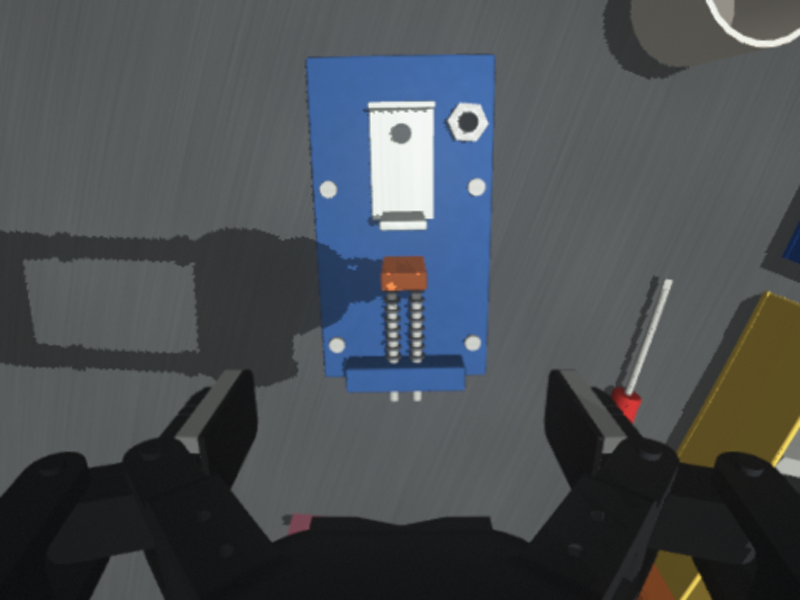

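```bash
python3 - <<'E'
from h import *
p=shot('wrist','w2'); s=telemetry.get_state(); print(s['clock'],s['position'],s['ee_rot'],p['eye'])
a=p['image'][:,:,::-1]
cv2.imwrite('pics/w2c.png',cv2.resize(a[125:200,220:300],(800,750),interpolation=cv2.INTER_CUBIC)[:600])
cv2.imwrite('pics/w2d.png',cv2.resize(a[25:265,180:330],None,fx=2.5,fy=2.5,interpolation=cv2.INTER_CUBIC))
E
```

```text
2.35 [0.5242763  0.20704926 0.23102475] [0.00121885 0.98739332 0.15827582 0.00130439] [0.50392282 0.27433316 0.37278633]
```

View pics/w2c.png

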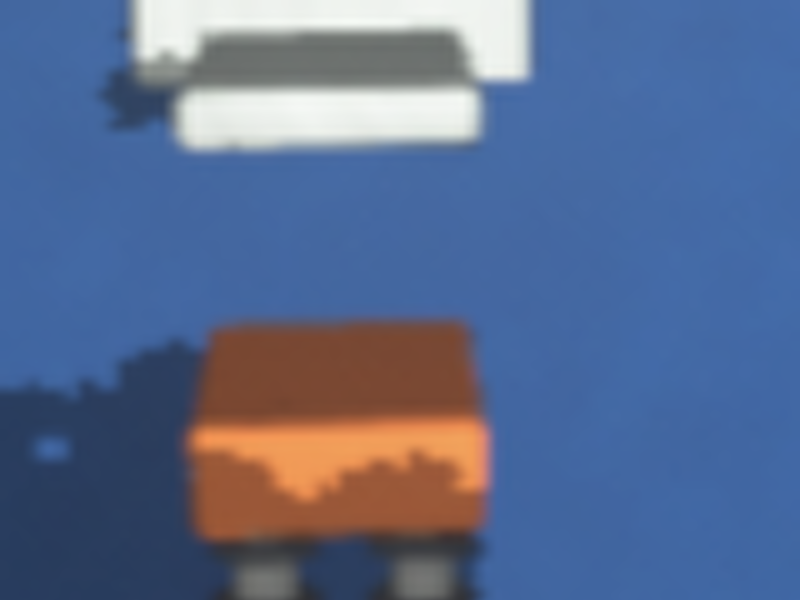

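View pics/w2d.png

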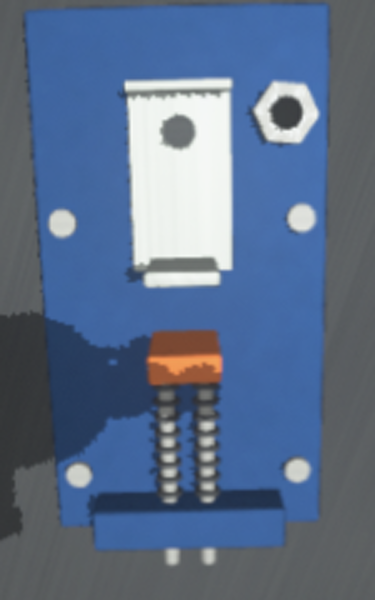

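```bash
cat > m1.py <<'E'
import pickle; from h import *; from rigid import fit
p=pickle.load(open('pics/w2.pkl','rb'))
c=lambda x,y:(220+(x+.5)/10-.5,125+(y+.5)/10-.5)
d=lambda x,y:(180+(x+.5)/2.5-.5,25+(y+.5)/2.5-.5)
W=[atz(p,d(*u),.012)[:2] for u in [(25,10),(328,5),(62,524),(318,520)]]
th,R,t,r=fit([(-.065,.12),(.065,.12),(-.065,-.12),(.065,-.12)],W); print(th,t,r*1e3)
f=lambda X:np.round(R.T@(X[:2]-t)*1e3,1)
for n,u,z in [('jaw gapL',(188,428),.063),('jaw gapR',(488,420),.063),('jaw backL',(196,540),.063),('jaw backR',(486,535),.063),
 ('fl faceL',(182,150),.062),('fl faceR',(482,143),.062),('fl backL',(175,90),.062),('fl backR',(482,86),.062)]:
    X=atz(p,c(*u),z); print(n,X,f(X))
E
python3 m1.py
```

```text
0.33579631607553334 [0.52036528 0.21991561] [[ 1.22503334 -0.73479931]
 [-0.67967789 -2.2889726 ]
 [ 0.53152339  2.28937114]
 [-1.07687884  0.73440077]]
jaw gapL [0.51268807 0.19571662 0.063     ] [-15.2 -20.3]
jaw gapR [0.54102624 0.20574039 0.063     ] [ 14.8 -20.2]
jaw backL [0.51688867 0.18480479 0.063     ] [-14.9 -32. ]
jaw backR [0.5446593  0.19432618 0.063     ] [ 14.5 -32.2]
fl faceL [0.50388871 0.2221304  0.062     ] [-14.8   7.5]
fl faceR [0.53166499 0.23184275 0.062     ] [14.6  7.5]
fl backL [0.5015038  0.22755395 0.062     ] [-15.3  13.4]
fl backR [0.52988423 0.23714834 0.062     ] [14.7 13.1]
```

```bash
python3 - <<'E'
from h import *
cams.get_image('top');cams.get_image('top')
p=shot('wrist','w3'); s=telemetry.get_state(); print(s['clock'],s['position'],s['ee_rot'],p['eye'],s['contact_force'])
a=p['image'][:,:,::-1]
cv2.imwrite('pics/w3c.png',cv2.resize(a[125:200,220:300],(800,750),interpolation=cv2.INTER_CUBIC)[:600])
cv2.imwrite('pics/w3d.png',cv2.resize(a[25:265,180:330],None,fx=2.5,fy=2.5,interpolation=cv2.INTER_CUBIC))
E
```

```text
2.5 [0.519521   0.21080303 0.23105519] [-3.36674305e-04  9.86922090e-01  1.61196546e-01 -5.89591208e-04] [0.49756075 0.27898709 0.3731256 ] [-0.86261534 -0.39271466 -0.18676647]
```

View pics/w3c.png

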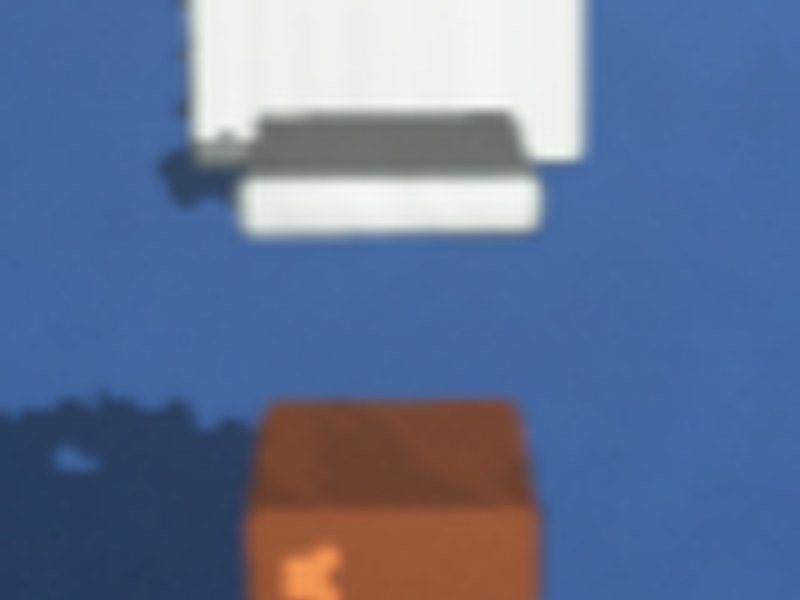

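View pics/w3d.png

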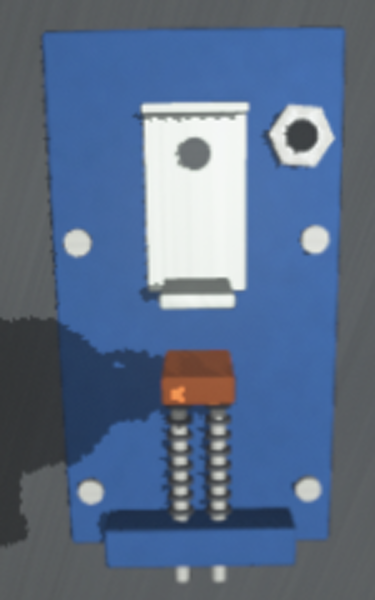

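```bash
python3 - <<'E'
import pickle; from h import *; from rigid import fit
p=pickle.load(open('pics/w3.pkl','rb'))
c=lambda x,y:(220+(x+.5)/10-.5,125+(y+.5)/10-.5)
d=lambda x,y:(180+(x+.5)/2.5-.5,25+(y+.5)/2.5-.5)
W=[atz(p,d(*u),.012)[:2] for u in [(43,32),(343,28),(73,543),(328,540)]]
th,R,t,r=fit([(-.065,.12),(.065,.12),(-.065,-.12),(.065,-.12)],W); print(th,t,r*1e3)
f=lambda X:np.round(R.T@(X[:2]-t)*1e3,1)
for n,u,z in [('jaw gapL',(248,508),.063),('jaw gapR',(542,508),.063),
 ('fl faceL',(240,237),.062),('fl faceR',(542,234),.062),('fl backL',(240,178),.062),('fl backR',(542,177),.062)]:
    X=atz(p,c(*u),z); print(n,X,f(X))
E
```

```text
0.3375018179762555 [0.52043124 0.2194402 ] [[ 1.36762992 -0.23359065]
 [-0.99848082 -1.42853672]
 [ 0.60012267  1.31946459]
 [-0.96927177  0.34266277]]
jaw gapL [0.51275613 0.19614327 0.063     ] [-15.  -19.4]
jaw gapR [0.54088247 0.20552145 0.063     ] [ 14.7 -19.9]
fl faceL [0.50355084 0.22201298 0.062     ] [-15.1   8. ]
fl faceR [0.53175518 0.23173751 0.062     ] [14.8  7.9]
fl backL [0.50175184 0.22760131 0.062     ] [-14.9  13.9]
fl backR [0.52988282 0.23709056 0.062     ] [14.8 13.5]
```

Call:
{"method": "carry_out", "body": {"rows": [[[1,0.2,-2.0,0,-0.02],[1,0.4,-4.0,0,-0.035],[1,0.4,-4.5,0,-0.035],[1,0.4,-4.5,0,-0.035],[1,0.4,-4.5,0,-0.035],[1,0.4,-4.5,0,-0.035],[1,0.4,-4.5,0,-0.035],[1,0.4,-4.5,0,-0.035],[1,0.4,-4.1,0,-0.035],[1,0.4,-3.0,0,-0.035],[1,0.2,-2.0,0,-0.02],[1,0.05,-0.5,0,0]]]}}

```text
clock: 3.7
position: [0.5606, -0.2158, 0.2312]
ee_rot: [-0.0, 1.0, -0.016, -0.0]
contact_force: [-0.7, 0.1, 0.7]
width: 0.0856
```

Call:
{"method": "carry_out", "body": {"rows": [[[1,0,0,0,0],[1,0,0,0,0],[1,0,0,0,0]]]}}

```text
clock: 4.0
position: [0.5604, -0.2135, 0.2315]
ee_rot: [-0.0, 1.0, -0.014, 0.0]
contact_force: [-0.5, 0.1, 0.8]
width: 0.0856
```

```bash
python3 - <<'E'
from h import *
p=shot('wrist','w4'); s=telemetry.get_state(); print(s['clock'],s['position'],s['ee_rot'],p['eye'],s['contact_force'])
a=p['image'][:,:,::-1]
cv2.imwrite('pics/w4b.png',cv2.resize(a,(800,600),interpolation=cv2.INTER_CUBIC))
E
```

```text
4.05 [ 0.56050111 -0.21373567  0.23158332] [-1.97740187e-04  9.99894550e-01 -1.45203746e-02  9.47259010e-05] [ 0.56252176 -0.14093756  0.37368144] [-0.4003551   0.77888251  0.75695795]
```

View pics/w4b.png

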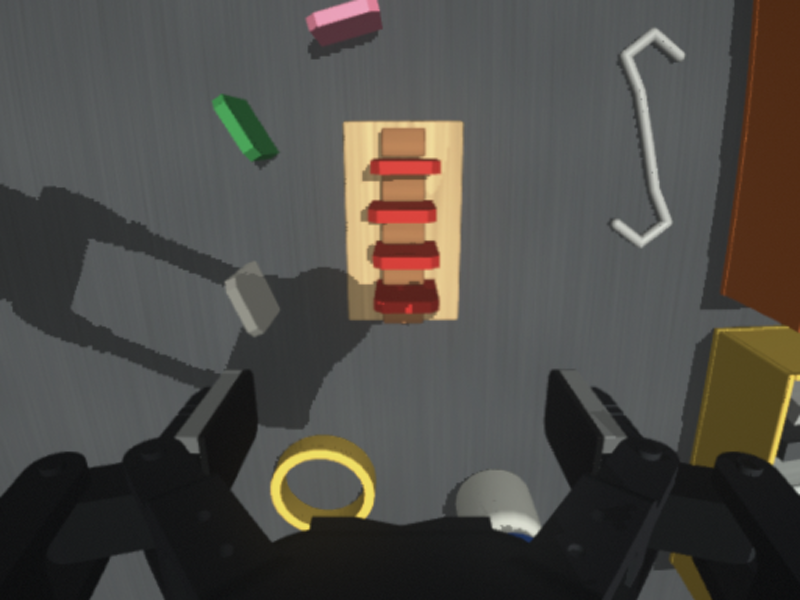

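```bash
python3 - <<'E'
from h import *
import pickle
p=pickle.load(open('pics/w4.pkl','rb'))
a=p['image'][:,:,::-1]
cv2.imwrite('pics/w4c.png',cv2.resize(a[73:148,215:300],None,fx=8,fy=8,interpolation=cv2.INTER_CUBIC))
E
```

```text
(no output)
```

View pics/w4c.png

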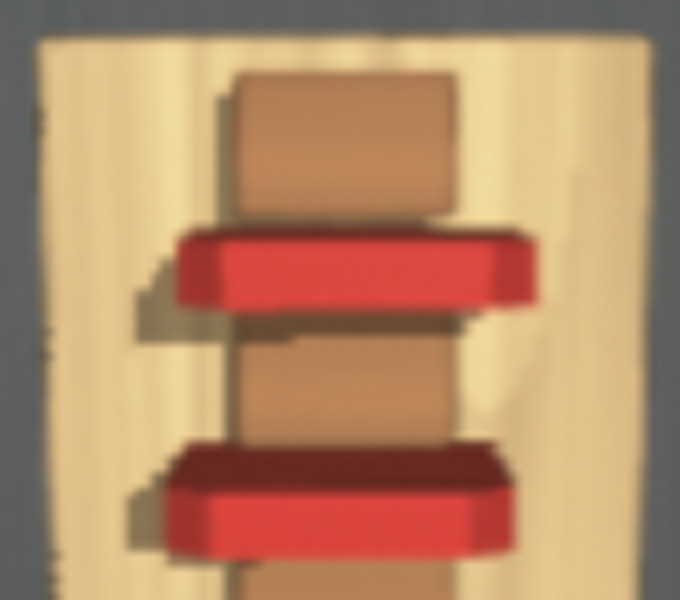

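```bash
python3 - <<'E'
import pickle; from h import *; from rigid import fit
p=pickle.load(open('pics/w4.pkl','rb'))
c=lambda x,y:(215+(x+.5)/8-.5,73+(y+.5)/8-.5)
for n,L in [('a',[(220,272),(495,272),(357.5,237),(357.5,308)]),('b',[(207,525),(475,525),(341,492),(341,557)])]:
    X=[atz(p,c(*u),.064)[:2] for u in L]; print(n,*X); print(X[1]-X[0],X[2]-X[3],(X[0]+X[1])/2,(X[2]+X[3])/2)
for n,L in [('a',[(178,272),(537,272)]),('b',[(165,525),(515,525)])]:
    X=[atz(p,c(*u),.058)[:2] for u in L];print(n,X,(X[0]+X[1])/2,X[1]-X[0])
W=[atz(p,c(*u),.008)[:2] for u in [(40,38),(652,38)]];print(W,(W[1]-W[0]),np.mean(W,0))
E
```

```text
a [ 0.54904802 -0.15592059] [ 0.58173674 -0.15686987] [ 0.56549891 -0.15233671] [ 0.56527489 -0.1606314 ]
[ 0.03268872 -0.00094928] [0.00022402 0.0082947 ] [ 0.56539238 -0.15639523] [ 0.5653869  -0.15648405]
b [ 0.54624021 -0.18609346] [ 0.57889371 -0.18705577] [ 0.56267975 -0.18256106] [ 0.562453   -0.19051179]
[ 0.0326535  -0.00096231] [0.00022675 0.00795073] [ 0.56256696 -0.18657461] [ 0.56256638 -0.18653643]
a [array([ 0.54369675, -0.15605013]), array([ 0.58720443, -0.15731357])] [ 0.56545059 -0.15668185] [ 0.04350768 -0.00126344]
b [array([ 0.54070614, -0.18680684]), array([ 0.58418376, -0.18808855])] [ 0.56244495 -0.18744769] [ 0.04347763 -0.00128171]
[array([ 0.52310092, -0.12612835]), array([ 0.60730127, -0.12857375])] [ 0.08420035 -0.0024454 ] [ 0.56520109 -0.12735105]
```

Call:
{"method": "carry_out", "body": {"rows": [[[1,0.2,2.0,0,0],[1,0.3,2.7,-1,0],[1,0,1.0,-4,0],[1,0,0,-4,0],[1,0,0,-3,0],[1,0,0,-1,0],[1,0,0,0,0],[1,0,0,0,0],[1,0,0,0,0]]]}}

```text
clock: 4.95
position: [0.567, -0.1588, 0.1034]
ee_rot: [0.001, 1.0, -0.015, 0.002]
contact_force: [-0.8, 1.0, -1.0]
width: 0.0855
```

```bash
python3 - <<'E'
from h import *
p=shot('wrist','w5'); s=telemetry.get_state(); print(s['clock'],s['position'],s['ee_rot'],p['eye'],s['contact_force'])
a=p['image'][:,:,::-1]
cv2.imwrite('pics/w5b.png',cv2.resize(a,(800,600),interpolation=cv2.INTER_CUBIC))
for x in (-.016,.016):
  for y in (-.004,.004):
    print(proj(p,[.5654+x+y*.029,-.1565+y-x*.029,.064])*800/512)
E
```

```text
5.0 [ 0.5668122  -0.15884163  0.10324567] [ 6.91692725e-04  9.99877438e-01 -1.55363280e-02  1.80360376e-03] [ 0.56866526 -0.08596168  0.24535288] [-0.42043441 -0.25856717 -0.25703952]
[354.5126495  336.92529042]
[353.89746582 317.77057204]
[436.03928544 336.60360803]
[436.43287442 317.4521636 ]
```

View pics/w5b.png

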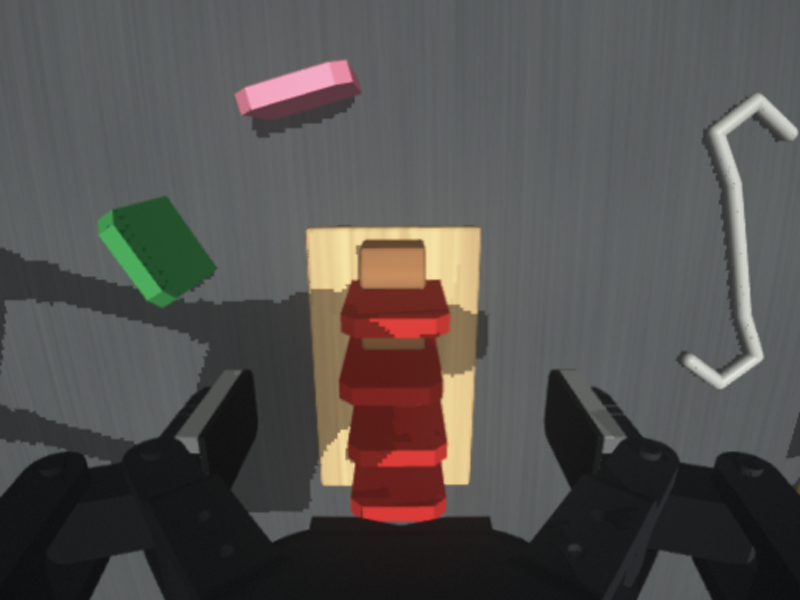

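Call:
{"method": "carry_out", "body": {"rows": [[[1,-0.1,0.2,-2,0],[1,0,0,-2,0],[1,0,0,-2,0],[1,0,0,-1.5,0],[1,0,0,-0.6,0],[1,0,0,0,0],[1,0,0,0,0],[1,0,0,0,0]]]}}

```text
clock: 5.8
position: [0.5654, -0.1567, 0.0215]
ee_rot: [0.0, 1.0, -0.015, 0.001]
contact_force: [0.4, -1.2, -0.9]
width: 0.0858
```

Call:
{"method": "carry_out", "body": {"rows": [[[-1,0,0,0,0],[-1,0,0,0,0],[-1,0,0,0,0],[-1,0,0,0,0],[-1,0,0,0,0],[-1,0,0,0,0],[-1,0,0,0,0]]], "force": 25}}

```text
clock: 6.5
position: [0.5647, -0.1564, 0.0207]
ee_rot: [0.0, 1.0, -0.015, 0.0]
contact_force: [-0.5, 0.6, 5.2]
width: 0.0435
```

```bash
python3 - <<'E'
from h import *
p=shot('wrist','w6'); s=telemetry.get_state(); print(s['clock'],s['position'],s['ee_rot'],s['contact_force'],s['width'])
a=p['image'][:,:,::-1]
cv2.imwrite('pics/w6b.png',cv2.resize(a,(800,600),interpolation=cv2.INTER_CUBIC))
E
```

```text
6.55 [ 0.56470326 -0.15634832  0.02070373] [ 9.50318311e-05  9.99879983e-01 -1.54898322e-02  2.74632720e-04] [-1.27009994  0.75515689  5.37029357] 0.0436708598391327
```

View pics/w6b.png

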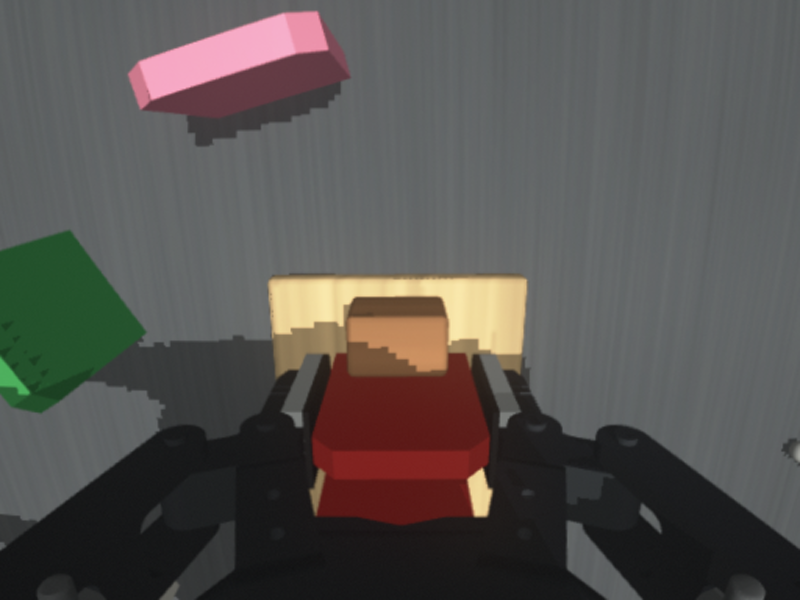

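Call:
{"method": "carry_out", "body": {"rows": [[[-1,0,0,1,0],[-1,0,0,3,0],[-1,0,0,4,0],[-1,0,0,4,0],[-1,0,1,2,0],[-1,-0.2,2,0,0.02],[-1,-0.4,3.5,0,0.035],[-1,-0.5,4,0,0.04],[-1,-0.5,4,0,0.04],[-1,-0.5,4,0,0.04],[-1,-0.5,4,0,0.04],[-1,-0.5,4,0,0.04]]]}}

```text
clock: 7.75
position: [0.5329, 0.1102, 0.1605]
ee_rot: [-0.0, 0.994, 0.112, 0.0]
contact_force: [-0.6, -0.7, 0.3]
width: 0.0436
```

Call:
{"method": "carry_out", "body": {"rows": [[[-1,-0.5,4,0,0.04],[-1,-0.4,3.3,0,0.035],[-1,-0.3,2.2,0,0.024],[-1,-0.2,1.3,0,0.01],[-1,0,0.5,0,0],[-1,0,0,0,0],[-1,0,0,0,0],[-1,0,0,0,0],[-1,0,0,0,0]]]}}

```text
clock: 8.65
position: [0.5198, 0.2208, 0.1603]
ee_rot: [0.0, 0.986, 0.165, -0.0]
contact_force: [0.7, -0.3, -0.6]
width: 0.0437
```

```bash
cat > fx.py <<'E'
from h import *
yaw=.333; t=np.array([.5204,.2195]); c,s_=np.cos(yaw),np.sin(yaw); R=np.array([[c,-s_],[s_,c]])
def w(x,y,z): return np.r_[R@[x,y]+t,z]
def l(X): return R.T@(np.array(X[:2])-t)
def st():
    s=telemetry.get_state(); q=s['ee_rot']; print(round(s['clock'],2),'pos',np.round(s['position'],4),'ang',round(2*np.arctan2(q[2],q[1]),4),'fixlocal mm',np.round(l(s['position'])*1e3,1),'F',np.round(s['contact_force'],1),'w',round(s['width'],4)); 
    f=s['contact_force']; print('F local',np.round(R.T@f[:2],1)); return s
def big(n,fn):
    p=shot(n,fn); cv2.imwrite('pics/'+fn+'b.png',cv2.resize(p['image'][:,:,::-1],(800,600),interpolation=cv2.INTER_CUBIC)); return p
E
python3 - <<'E'
from fx import *
p=big('wrist','w7'); s=st()
for n,X in [('jaw gap',[(-.015,-.02,.063),(.015,-.02,.063)]),('flange',[(-.015,.0077,.062),(.015,.0077,.062)])]:
    print(n,[np.round(proj(p,w(*x))*800/512) for x in X])
E
```

```text
8.7 pos [0.5197 0.2209 0.1603] ang 0.3318 fixlocal mm [-0.2  1.6] F [ 0.1  0.6 -0.7] w 0.0435
F local [0.3 0.5]
jaw gap [array([371., 329.]), array([429., 329.])]
flange [array([370., 277.]), array([430., 277.])]
```

View pics/w7b.png

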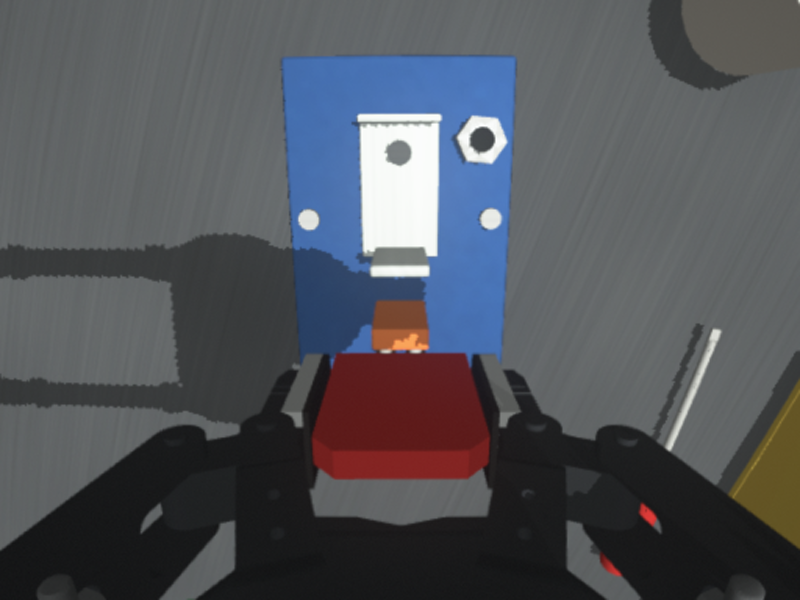

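```bash
python3 - <<'E'
from fx import *
import pickle
p=pickle.load(open('pics/w7.pkl','rb'))
for y in (-2.4,5.6): print(y,[np.round(proj(p,w(x,y/1e3,.2036))*800/512,1) for x in (-.016,.016)])
E
```

```text
-2.4 [array([332.9, 477. ]), array([467.6, 476.7])]
5.6 [array([331.3, 448.5]), array([469.1, 448.2])]
```

Call:
{"method": "carry_out", "body": {"rows": [[[-1,0,0.1,-2,0],[-1,0,0,-3,0],[-1,0,0,-3,0],[-1,0,0,-2.5,0],[-1,0,0,-1.5,0],[-1,0,0,-0.6,0],[-1,0,0,0,0],[-1,0,0,0,0],[-1,0,0,0,0],[-1,0,0,0,0]]]}}

```text
clock: 9.7
position: [0.5202, 0.2229, 0.0353]
ee_rot: [-0.0, 0.986, 0.166, 0.001]
contact_force: [-0.5, -0.0, -0.3]
width: 0.0441
```

```bash
python3 - <<'E'
from fx import *
p=big('wrist','w8'); s=st()
q=big('scene','s8')
cv2.imwrite('pics/s8c.png',cv2.resize(q['image'][140:215,235:320,::-1],None,fx=8,fy=8,interpolation=cv2.INTER_CUBIC))
E
```

```text
9.75 pos [0.52   0.2229 0.0352] ang 0.333 fixlocal mm [0.8 3.3] F [-0.7 -0.   0.8] w 0.0434
F local [-0.7  0.2]
```

View pics/w8b.png

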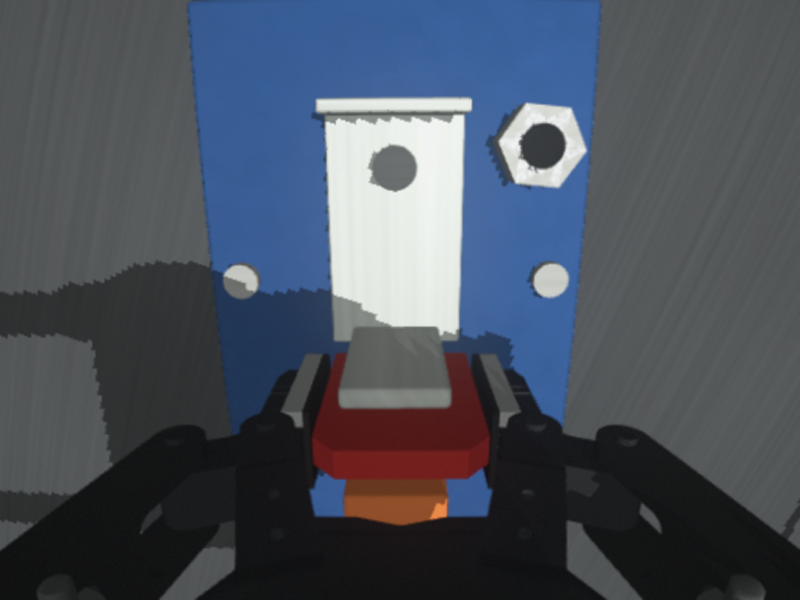

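View pics/s8c.png

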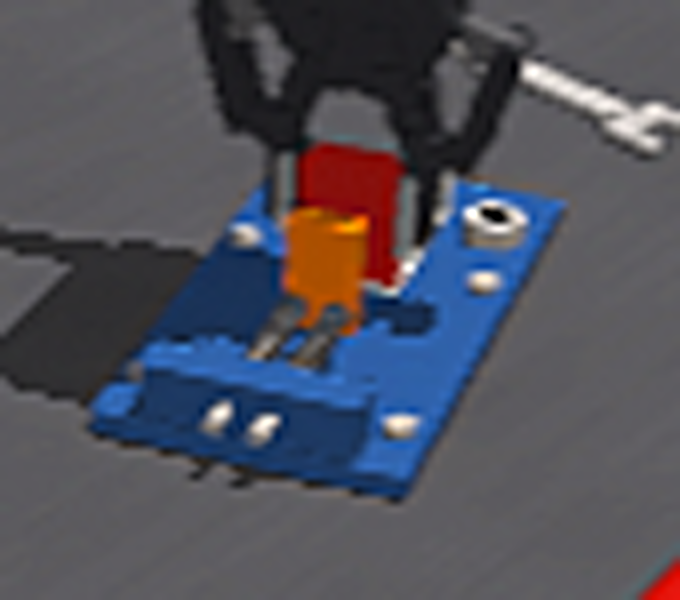

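```bash
python3 - <<'E'
from fx import *
import pickle
p=pickle.load(open('pics/w8.pkl','rb'))
for n,y,z,x0 in [('flange',.0077,.062,.015),('flangeback',.0137,.062,.015),('shim near',.0033-.004,.0785,.016),('jaw',-.02,.063,.015)]: print(n,[np.round(proj(p,w(x,y,z))*800/512,1) for x in (-x0,x0)])
E
```

```text
flange [array([339.1, 410.5]), array([453.1, 410.3])]
flangeback [array([338.2, 390.2]), array([453.9, 390. ])]
shim near [array([328.6, 477.3]), array([463.2, 477. ])]
jaw [array([342.8, 498.8]), array([449.9, 498.6])]
```

Call:
{"method": "carry_out", "body": {"rows": [[[-1,-0.06,-0.13,0,0],[-1,0,0,-0.3,0],[-1,0,0,-0.3,0],[-1,0,0,-0.3,0],[-1,0,0,0,0],[-1,0,0,0,0],[-1,0,0,0,0]]]}}

```text
clock: 10.5
position: [0.5189, 0.2214, 0.0252]
ee_rot: [0.0, 0.986, 0.166, -0.0]
contact_force: [0.3, -0.7, -0.5]
width: 0.0435
```

```bash
python3 - <<'E'
from fx import *
p=big('wrist','w9'); s=st()
E
```

```text
10.55 pos [0.5189 0.2214 0.0253] ang 0.3331 fixlocal mm [-0.8  2.3] F [ 0.5 -0.2 -0.1] w 0.0437
F local [ 0.5 -0.3]
```

View pics/w9b.png

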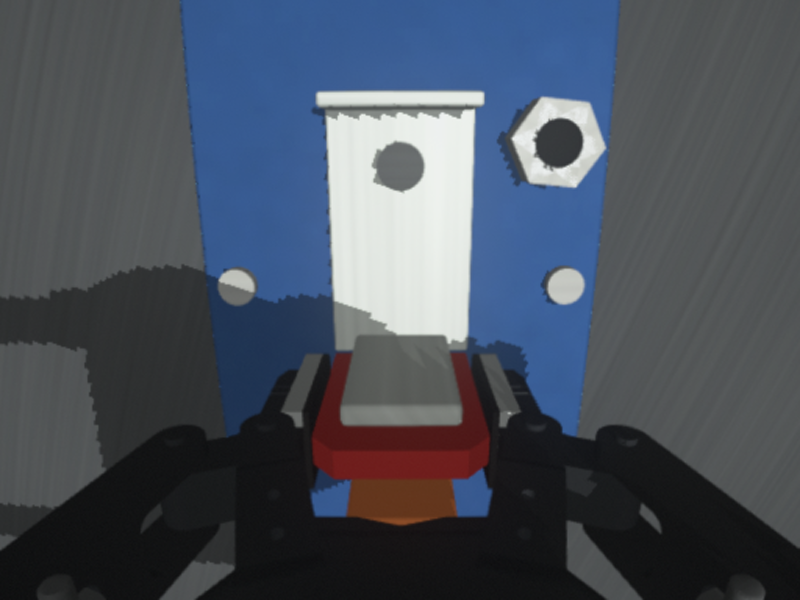

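Call:
{"method": "carry_out", "body": {"rows": [[[-1,0,0,-0.1,0],[-1,0,0,0,0],[-1,0,0,0,0]]]}}

```text
clock: 10.85
position: [0.519, 0.2215, 0.0247]
ee_rot: [-0.0, 0.986, 0.166, 0.0]
contact_force: [-1.1, -0.7, 3.1]
width: 0.0438
```

Call:
{"method": "carry_out", "body": {"rows": [[[0.3,0,0,0,0],[0.3,0,0,0,0],[0.3,0,0,0,0],[0.3,0,0,0,0],[0.3,0,0,1,0],[0.3,0,0,3,0],[0.3,0,0,3.5,0],[0.3,0,0,3.5,0],[0.6,0,0,2,0],[1,0,0,1,0],[1,0,0,0,0],[1,0,0,0,0]]]}}

```text
clock: 12.05
position: [0.5182, 0.2212, 0.1635]
ee_rot: [0.0, 0.986, 0.166, -0.001]
contact_force: [-0.4, -0.0, 0.8]
width: 0.0855
```

```bash
python3 - <<'E'
from fx import *
p=big('wrist','w10'); s=st()
cv2.imwrite('pics/w10c.png',cv2.resize(p['image'][140:240,210:300,::-1],None,fx=6,fy=6,interpolation=cv2.INTER_CUBIC))
E
```

```text
12.1 pos [0.5179 0.2211 0.163 ] ang 0.333 fixlocal mm [-1.8  2.3] F [ 0.3 -0.3 -0.5] w 0.0852
F local [ 0.2 -0.4]
```

View pics/w10b.png

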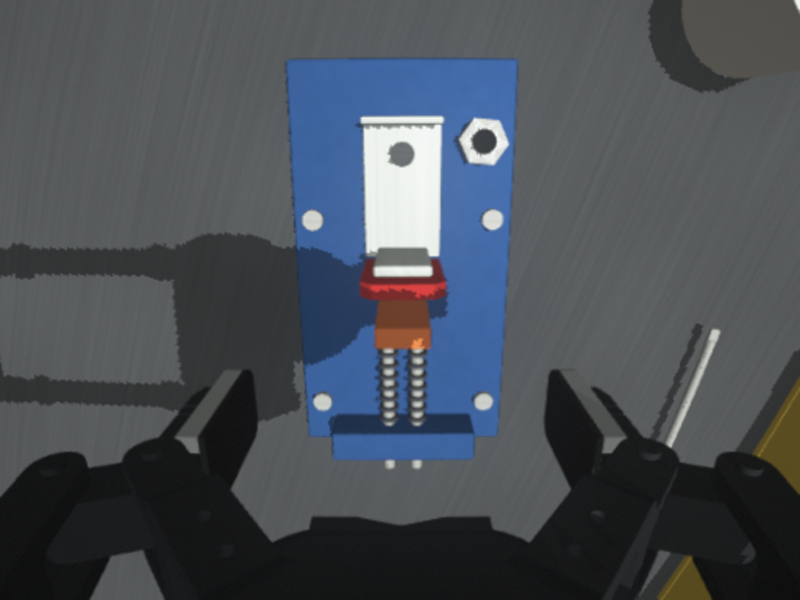

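View pics/w10c.png

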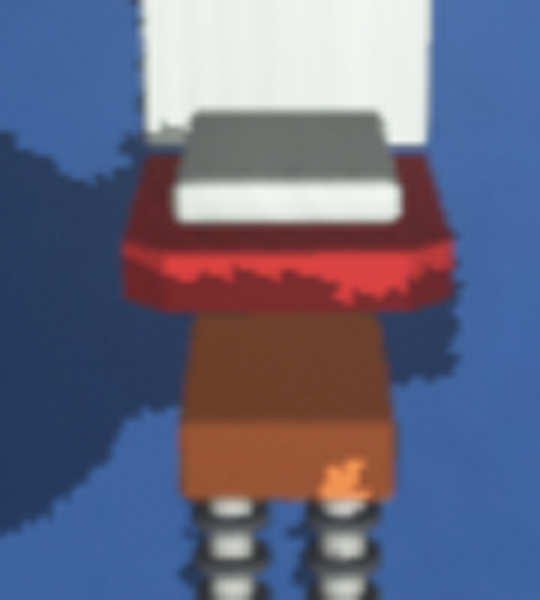

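```bash
python3 - <<'E'
from fx import *
import pickle
p=pickle.load(open('pics/w10.pkl','rb'))
d=lambda x,y:(210+(x+.5)/6-.5,140+(y+.5)/6-.5)
for n,u,z in [('shim far',(289,249),.068),('shim near',(289,311),.068),('L',(123,275),.062),('R',(456,275),.062),('fl',(288,223),.062),('flL',(174,210),.062),('flR',(402,210),.062),('jaw',(288,420),.063),('jL',(181,425),.063),('jR',(396,425),.063)]: print(n,np.round(l(atz(p,d(*u),z))*1e3,1))
E
```

```text
shim far [-0.   6.3]
shim near [-0.  -2.1]
L [-22.1   1. ]
R [22.3  1. ]
fl [-0.1  8.2]
flL [-15.2  10. ]
flR [14.9  9.9]
jaw [ -0.1 -19.3]
jL [-14.7 -20. ]
jR [ 14.6 -20. ]
```

Call:
{"method": "carry_out", "body": {"rows": [[[1,0.2,-2.0,0,-0.015],[1,0.4,-3.5,0,-0.03],[1,0.5,-4.5,0,-0.04],[1,0.5,-4.5,0,-0.04],[1,0.5,-4.5,0,-0.04],[1,0.5,-4.5,0,-0.04],[1,0.5,-4.5,0,-0.04],[1,0.5,-4.5,0,-0.04],[1,0.4,-4.5,0,-0.04],[1,0.2,-2.5,0,-0.03],[1,0.1,-1.2,0,-0.007],[1,0.1,-0.5,0,0]]]}}

```text
clock: 13.3
position: [0.5623, -0.1911, 0.1629]
ee_rot: [-0.001, 1.0, -0.015, -0.001]
contact_force: [-0.5, 0.2, -0.4]
width: 0.0856
```

Call:
{"method": "carry_out", "body": {"rows": [[[1,0,0,-3,0],[1,0,0,-2.5,0],[1,0,0,-0.5,0],[1,0,0,0,0],[1,0,0,0,0],[1,0,0,0,0]]]}}

```text
clock: 13.9
position: [0.564, -0.1906, 0.1058]
ee_rot: [0.001, 1.0, -0.014, 0.001]
contact_force: [-0.5, 0.3, -0.0]
width: 0.0854
```

```bash
python3 - <<'E'
from fx import *
p=big('wrist','w11'); s=st()
for x in (-.016,.016):
  for y in (-.004,.004):
    print(proj(p,[.5626+x+y*.029,-.1866+y-x*.029,.064])*800/512)
E
```

```text
13.95 pos [ 0.5638 -0.1906  0.1057] ang -0.0284 fixlocal mm [ -93.  -401.8] F [ 0.5 -0.3  0.2] w 0.0855
F local [ 0.4 -0.5]
[355.47392924 330.69934036]
[354.9357089  311.64623784]
[436.2343805  330.61997824]
[436.67822267 311.57265189]
```

View pics/w11b.png

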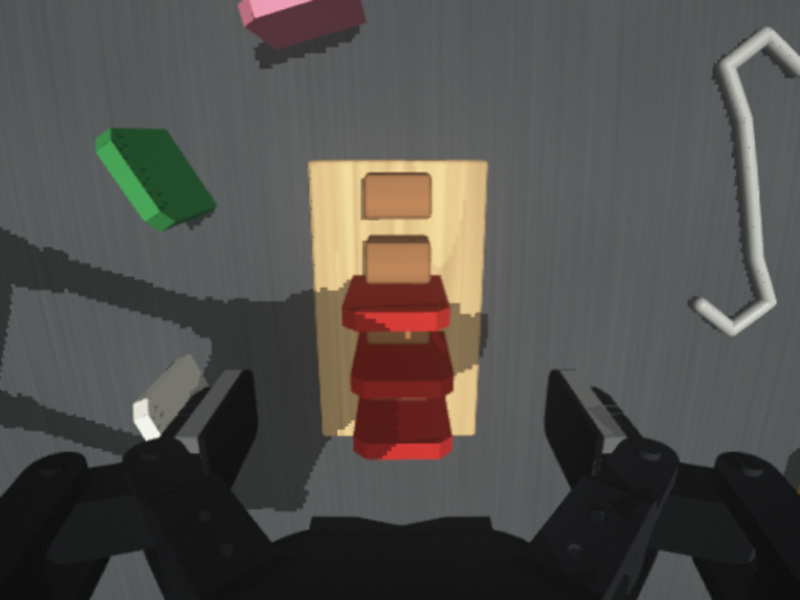

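Call:
{"method": "carry_out", "body": {"rows": [[[1,-0.15,0,-2,0],[1,0,0,-2,0],[1,0,0,-2,0],[1,0,0,-1.5,0],[1,0,0,-0.8,0],[1,0,0,0,0],[1,0,0,0,0],[1,0,0,0,0]]]}}

```text
clock: 14.75
position: [0.5623, -0.191, 0.0224]
ee_rot: [0.0, 1.0, -0.014, 0.001]
contact_force: [-0.6, 0.4, 0.4]
width: 0.0855
```

Call:
{"method": "carry_out", "body": {"rows": [[[-1,0,0,0,0],[-1,0,0,0,0],[-1,0,0,0,0],[-1,0,0,0,0],[-1,0,0,0,0],[-1,0,0,0,0],[-1,0,0,0,0]]], "force": 25}}

```text
clock: 15.45
position: [0.5617, -0.1907, 0.0218]
ee_rot: [0.0, 1.0, -0.014, 0.0]
contact_force: [-2.0, -0.3, 5.4]
width: 0.0434
```

Call:
{"method": "carry_out", "body": {"rows": [[[-1,0,0,1,0],[-1,0,0,3,0],[-1,0,0,4,0],[-1,0,0,4,0],[-1,0,1,2,0],[-1,-0.2,2,0,0.02],[-1,-0.4,3.5,0,0.035],[-1,-0.5,4,0,0.04],[-1,-0.5,4,0,0.04],[-1,-0.5,4,0,0.04],[-1,-0.5,4,0,0.04],[-1,-0.5,4,0,0.04]]]}}

```text
clock: 16.65
position: [0.5297, 0.076, 0.1615]
ee_rot: [-0.0, 0.994, 0.113, -0.0]
contact_force: [1.0, -0.5, -0.2]
width: 0.0438
```

```bash
python3 - <<'E'
from fx import *
p=big('wrist','w12'); s=st()
for y in (-15,-11,-10): print(w(-.0008,y/1e3,0))
E
```

```text
16.7 pos [0.5282 0.0821 0.1615] ang 0.231 fixlocal mm [ -37.5 -132.4] F [-1.3  4.6 -0.6] w 0.043
F local [0.3 4.8]
[0.52454714 0.20506251 0.        ]
[0.52323962 0.20884277 0.        ]
[0.52291274 0.20978784 0.        ]
```

View pics/w12b.png

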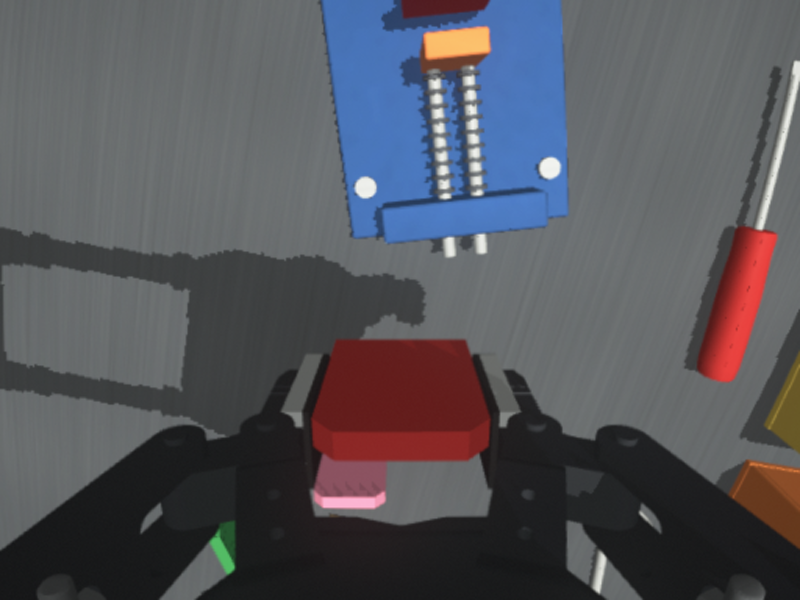

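Call:
{"method": "carry_out", "body": {"rows": [[[-1,-0.15,3.5,0,0.03],[-1,-0.15,3.5,0,0.03],[-1,-0.15,3,0,0.03],[-1,-0.1,2,0,0.016],[-1,-0.05,1.1,0,0],[-1,0,0,0,0],[-1,0,0,-2,0],[-1,0,0,-3,0],[-1,0,0,-1,0],[-1,0,0,0,0],[-1,0,0,0,0],[-1,0,0,0,0]]]}}

```text
clock: 17.9
position: [0.5256, 0.2053, 0.1027]
ee_rot: [-0.0, 0.986, 0.165, 0.001]
contact_force: [0.6, 0.1, -0.3]
width: 0.0437
```

```bash
python3 - <<'E'
from fx import *
p=big('wrist','w13'); s=st()
E
```

```text
17.95 pos [0.5255 0.2054 0.1027] ang 0.3317 fixlocal mm [  0.2 -15. ] F [-0.   0.8 -1. ] w 0.0439
F local [0.2 0.8]
```

View pics/w13b.png

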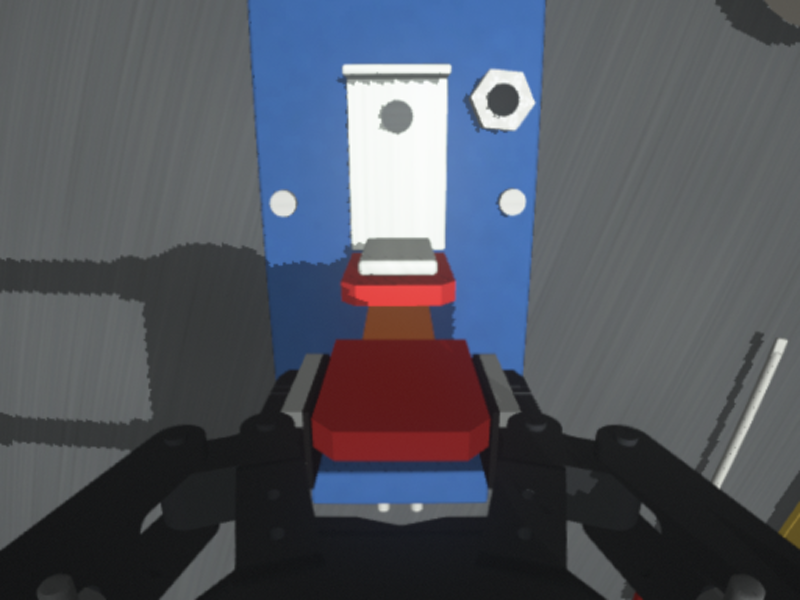

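```bash
python3 - <<'E'
from fx import *
import pickle
p=pickle.load(open('pics/w13.pkl','rb'))
for y in (-.015,-.007): print(y,[np.round(proj(p,w(x,y,.1449))*800/512,1) for x in (-.016,.016)])
for y in (-.0021,.0063): print(y,[np.round(proj(p,w(x,y,.068))*800/512,1) for x in (-.016,.016)])
E
```

```text
-0.015 [array([331.2, 460.7]), array([466.3, 460.2])]
-0.007 [array([329.5, 431.6]), array([467.8, 431.1])]
-0.0021 [array([355.8, 305.1]), array([441.1, 304.8])]
0.0063 [array([355.2, 283.6]), array([441.6, 283.3])]
```

Call:
{"method": "carry_out", "body": {"rows": [[[-1,-0.09,-0.03,-1.5,0],[-1,0,0,-2,0],[-1,0,0,-2,0],[-1,0,0,-1,0],[-1,0,0,-0.3,0],[-1,0,0,0,0],[-1,0,0,0,0],[-1,0,0,0,0]]]}}

```text
clock: 18.75
position: [0.5243, 0.2053, 0.0343]
ee_rot: [-0.0, 0.986, 0.165, 0.001]
contact_force: [-1.0, -0.6, -0.6]
width: 0.0438
```

```bash
python3 - <<'E'
from fx import *
p=big('wrist','w14'); s=st()
E
```

```text
18.8 pos [0.5242 0.2053 0.0342] ang 0.332 fixlocal mm [ -1.1 -14.6] F [ 0.8 -0.   0.1] w 0.0436
F local [ 0.8 -0.3]
```

View pics/w14b.png

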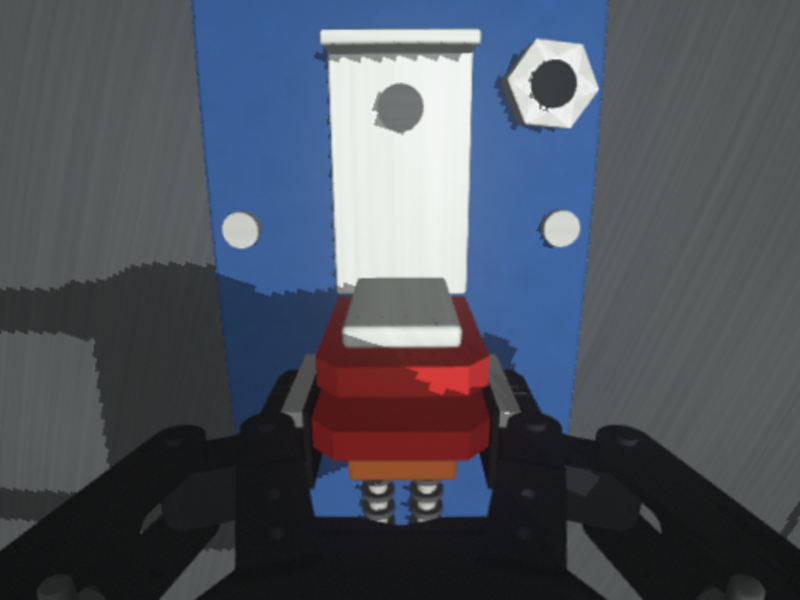

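Call:
{"method": "carry_out", "body": {"rows": [[[-1,0.02,0,-0.4,0],[-1,0,0,-0.3,0],[-1,0,0,-0.1,0],[-1,0,0,0,0],[-1,0,0,-0.06,0],[-1,0,0,0,0],[-1,0,0,0,0]]]}}

```text
clock: 19.5
position: [0.5237, 0.2051, 0.0257]
ee_rot: [0.0, 0.986, 0.165, 0.0]
contact_force: [-2.6, -1.5, 9.5]
width: 0.0435
```

Call:
{"method": "carry_out", "body": {"rows": [[[-1,0,0,0.06,0],[-1,0,0,0,0],[0.3,0,0,0,0],[0.3,0,0,0,0],[0.3,0,0,0,0],[0.3,0,0,0,0],[0.3,0,0,1,0],[0.3,0,0,3,0],[0.3,0,0,3.5,0],[0.3,0,0,3,0],[0.6,0,0,1,0],[0.6,0,0,0,0]]]}}

```text
clock: 20.7
position: [0.5248, 0.2054, 0.1424]
ee_rot: [-0.0, 0.986, 0.165, 0.002]
contact_force: [0.4, -0.5, 0.5]
width: 0.0683
```

```bash
python3 - <<'E'
from fx import *
p=big('wrist','w15'); s=st()
for x in [(0,-.05),(-.0008,-.055),(0,-.06)]: print(w(*x,0))
E
```

```text
20.75 pos [0.5237 0.2051 0.1406] ang 0.332 fixlocal mm [ -1.6 -14.7] F [-0.1 -0.3 -1. ] w 0.0685
F local [-0.2 -0.3]
[0.53674398 0.1722467  0.        ]
[0.53762233 0.16725987 0.        ]
[0.54001278 0.16279604 0.        ]
```

View pics/w15b.png

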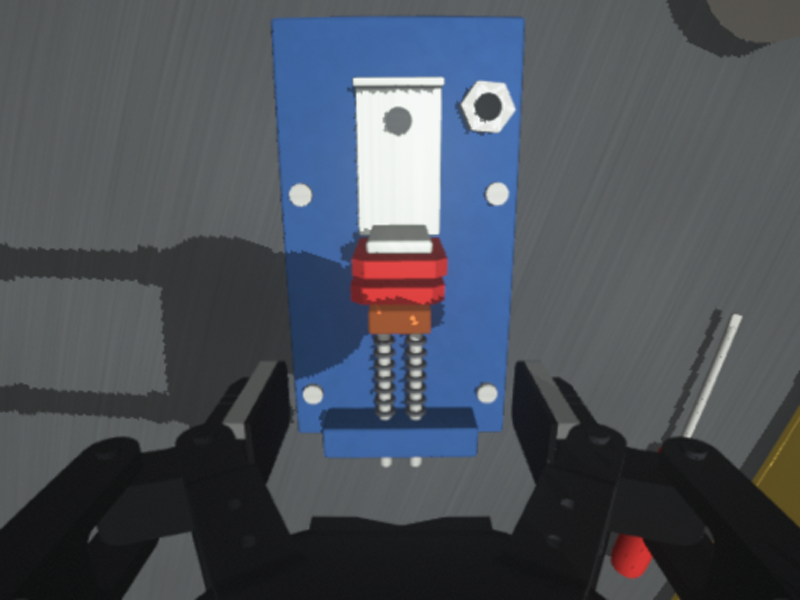

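Call:
{"method": "carry_out", "body": {"rows": [[[-1,0.5,-1.5,0,0],[-1,0.7,-1.8,0,0],[-1,0.3,-0.8,0,0],[-1,0,0,-1,0],[-1,0,0,-2,0],[-1,0,0,-2,0],[-1,0,0,-0.5,0],[-1,0,0,0,0],[-1,0,0,0,0],[-1,0,0,0,0]]], "force": 40}}

```text
clock: 21.75
position: [0.5394, 0.1644, 0.0862]
ee_rot: [-0.0, 0.986, 0.165, 0.001]
contact_force: [0.1, 0.9, 0.8]
width: -0.0003
```

```bash
python3 - <<'E'
from fx import *
p=big('wrist','w16'); s=st()
E
```

```text
21.8 pos [0.5394 0.1644 0.0863] ang 0.3321 fixlocal mm [ -0.1 -58.3] F [-0.5 -0.3 -0.9] w -0.0002
F local [-0.5 -0.2]
```

View pics/w16b.png

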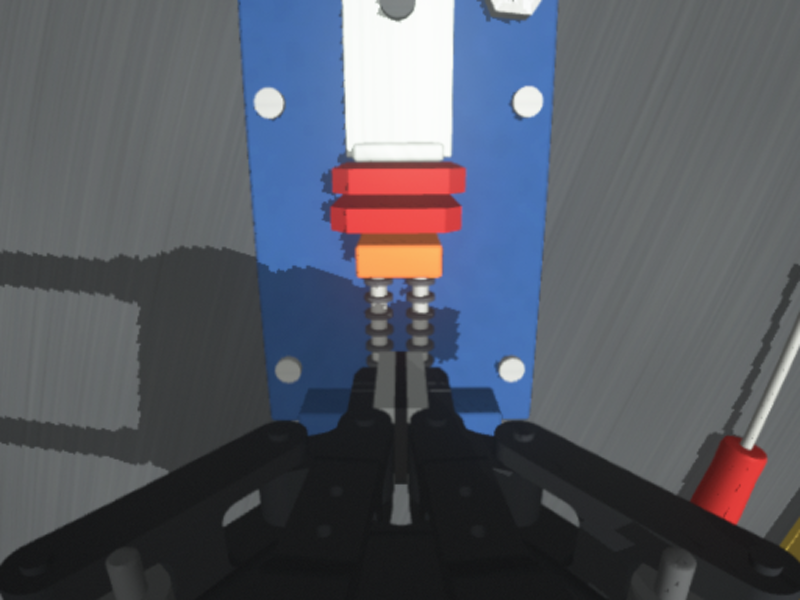

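Call:
{"method": "carry_out", "body": {"rows": [[[-1,0,0,-1.5,0],[-1,0,0,-1.5,0],[-1,0,0,-1.3,0],[-1,0,0,-0.6,0],[-1,0,0,0,0],[-1,0,0,0,0],[-1,0,0,0,0]]]}}

```text
clock: 22.5
position: [0.5393, 0.1642, 0.037]
ee_rot: [-0.0, 0.986, 0.165, 0.001]
contact_force: [0.6, -0.9, -0.7]
width: 0.0002
```

```bash
python3 - <<'E'
from fx import *
s=st()
q=big('scene','s17')
cv2.imwrite('pics/s17c.png',cv2.resize(q['image'][140:215,235:320,::-1],None,fx=8,fy=8,interpolation=cv2.INTER_CUBIC))
E
```

```text
22.5 pos [0.5393 0.1642 0.037 ] ang 0.332 fixlocal mm [ -0.2 -58.4] F [ 0.6 -0.9 -0.7] w 0.0002
F local [ 0.3 -1.1]
```

View pics/s17c.png

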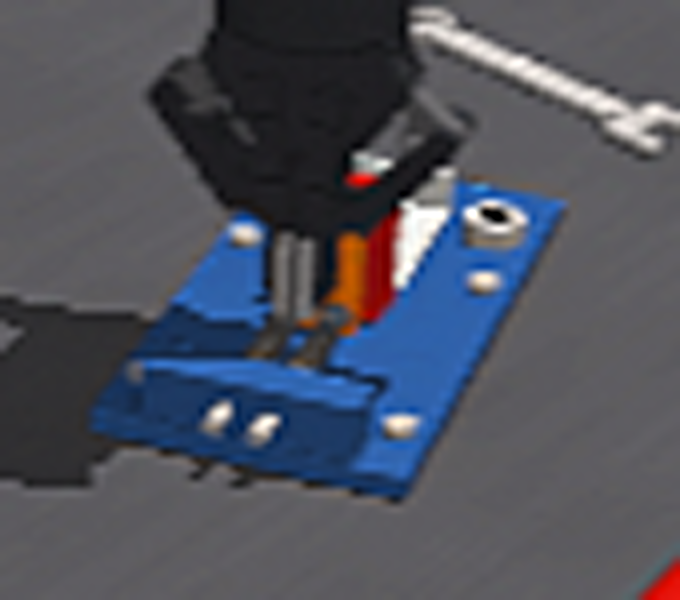

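Call:
{"method": "carry_out", "body": {"rows": [[[-1,-0.15,0.45,0,0],[-1,-0.15,0.45,0,0],[-1,-0.1,0.3,0,0],[-1,-0.065,0.19,0,0],[-1,-0.065,0.19,0,0],[-1,0,0,0,0]]]}}

```text
clock: 23.15
position: [0.5335, 0.1797, 0.0364]
ee_rot: [0.0, 0.986, 0.166, 0.0]
contact_force: [0.3, -2.4, 0.9]
width: 0.0001
```

Call:
{"method": "carry_out", "body": {"rows": [[[-1,-0.065,0.19,0,0],[-1,-0.065,0.19,0,0],[-1,-0.065,0.19,0,0],[-1,0,0,0,0],[-1,0,0,0,0]]]}}

```text
clock: 23.65
position: [0.5314, 0.1856, 0.0364]
ee_rot: [-0.0, 0.986, 0.165, 0.0]
contact_force: [0.4, -3.4, 2.4]
width: -0.0001
```

```bash
python3 - <<'E'
from fx import *
s=st();p=big('wrist','w18')
E
```

```text
23.65 pos [0.5314 0.1856 0.0364] ang 0.332 fixlocal mm [ -0.7 -35.6] F [ 0.4 -3.4  2.4] w -0.0001
F local [-0.7 -3.3]
```

View pics/w18b.png

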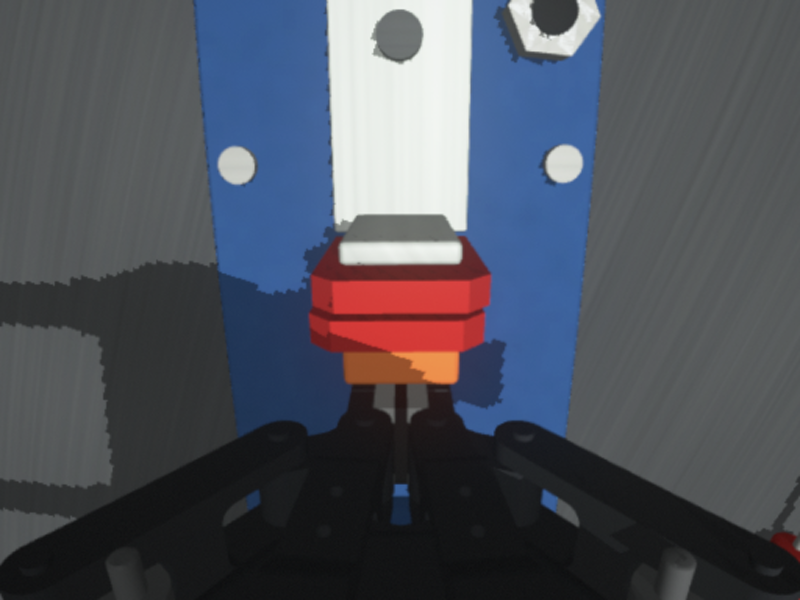

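Call:
{"method": "carry_out", "body": {"rows": [[[-1,-0.05,0.14,0,0],[-1,-0.05,0.14,0,0],[-1,0,0,0,0],[-1,0,0,0,0]]]}}

```text
clock: 24.1
position: [0.5304, 0.1884, 0.0364]
ee_rot: [0.0, 0.986, 0.165, 0.0]
contact_force: [-0.1, -4.5, 3.2]
width: -0.0002
```

Call:
{"method": "carry_out", "body": {"rows": [[[-1,-0.035,0.1,0,0],[-1,0,0,0,0],[-1,0,0,0,0]]]}}

```text
clock: 24.4
position: [0.5301, 0.1894, 0.0364]
ee_rot: [0.0, 0.986, 0.165, 0.0]
contact_force: [-0.4, -5.4, 2.9]
width: -0.0001
```

Call:
{"method": "carry_out", "body": {"rows": [[[-1,-0.035,0.1,0,0],[-1,0,0,0,0],[-1,0,0,0,0]]]}}

```text
clock: 24.7
position: [0.5301, 0.1894, 0.0364]
ee_rot: [0.001, 0.986, 0.166, 0.0]
contact_force: [0.6, -7.4, 3.9]
width: 0.0004
```

```bash
python3 - <<'E'
from fx import *
s=st();p=big('wrist','w19')
E
```

```text
24.7 pos [0.5301 0.1894 0.0364] ang 0.3327 fixlocal mm [ -0.7 -31.6] F [ 0.6 -7.4  3.9] w 0.0004
F local [-1.8 -7.2]
```

View pics/w19b.png

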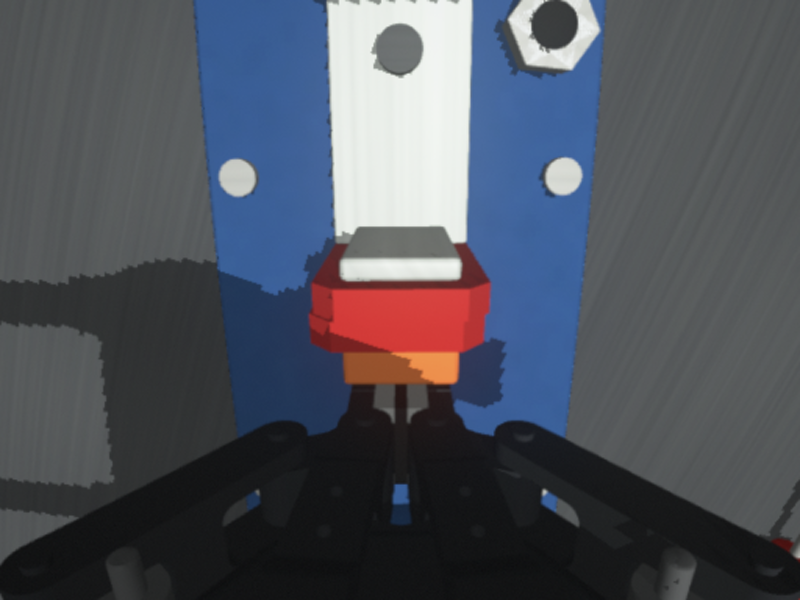

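Call:
{"method": "carry_out", "body": {"rows": [[[-1,-0.05,0.14,0,0],[-1,0,0,0,0],[-1,0,0,0,0],[-1,0,0,0,0]]]}}

```text
clock: 25.15
position: [0.5301, 0.1894, 0.0364]
ee_rot: [0.002, 0.986, 0.166, 0.0]
contact_force: [2.1, -12.6, 4.1]
width: 0.0002
```

```bash
python3 - <<'E'
from fx import *
s=st();p=shot('wrist','w20')
import pickle
c=lambda x,y:((x+.5)*.64-.5,(y+.5)*.64-.5)
p=pickle.load(open('pics/w19.pkl','rb'))
for n,u,z in [('flange',(400,279),.062),('shim1 far',(400,291),.068),('shim2 near',(397,351),.068),('jawback',(400,383),.063),('s1L',(312,300),.062),('s1R',(490,300),.062),('s2L',(310,325),.062),('s2R',(485,325),.062)]: print(n,np.round(l(atz(p,c(*u),z))*1e3,1))
E
```

```text
25.15 pos [0.5301 0.1894 0.0364] ang 0.3337 fixlocal mm [ -0.7 -31.6] F [  2.1 -12.6   4.1] w 0.0002
F local [ -2.1 -12.6]
flange [-0.5  8.5]
shim1 far [-0.5  7.3]
shim2 near [-1.3 -7.8]
jawback [ -0.6 -19. ]
s1L [-22.3   3.2]
s1R [21.7  3.1]
s2L [-23.1  -3.4]
s2R [20.8 -3.5]
```

Call:
{"method": "carry_out", "body": {"rows": [[[-1,-0.05,0.14,0,0],[-1,0,0,0,0],[-1,0,0,0,0],[-1,0,0,0,0],[-1,0,0,0,0]]]}}

```text
clock: 25.7
position: [0.5301, 0.1894, 0.0365]
ee_rot: [0.003, 0.986, 0.167, 0.001]
contact_force: [2.6, -16.5, 3.9]
width: 0.0002
```

```bash
python3 - <<'E'
from fx import *
s=st();p=big('wrist','w21'); q=big('scene','s21')
a=cv2.resize(q['image'][140:215,235:320,::-1],(480,424),interpolation=cv2.INTER_CUBIC)
b=cv2.resize(q['image'][200:275,140:205,::-1],(320,424),interpolation=cv2.INTER_CUBIC)
cv2.imwrite('pics/s21c.png',np.hstack([a,b])); s=st()
E
```

```text
25.7 pos [0.5301 0.1894 0.0365] ang 0.3346 fixlocal mm [ -0.6 -31.6] F [  2.6 -16.5   3.9] w 0.0002
F local [ -3.  -16.5]
25.8 pos [0.5301 0.1894 0.0364] ang 0.3346 fixlocal mm [ -0.6 -31.6] F [  2.3 -16.8   3.3] w -0.0004
F local [ -3.3 -16.7]
```

View pics/w21b.png

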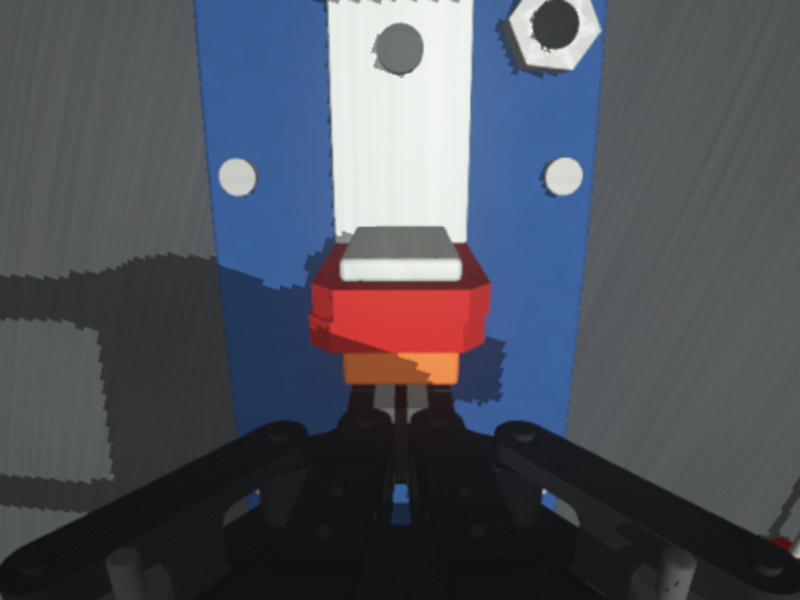

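View pics/s21c.png

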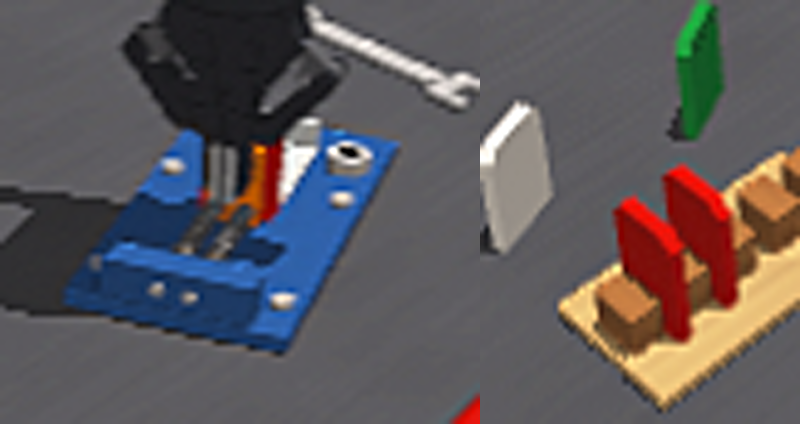

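The jaw is stalled on the closed two-shim stack with a steady push of about 17 N. The two spare shims are still standing in the rack, and everything else is where it was. Handing in.

```bash
python3 - <<'E'
from fx import *
print(manip.sign_off()); st()
E
```

```text
the job is handed in; nothing more can be done
None
the job is handed in; nothing more can be done
```

I stood two red shims in the gap and handed in with the closed gripper still pressing the jaw onto them. It took about 26 s of the 72 s allowed.

- **Number of shims:** I measured the open gap at about 27.7 mm. One shim would leave it short of the 14 mm jaw travel, so two were needed. I worked this out from the measurement and did not push the jaw against a single shim to test it.
- **Jaw:** It stopped at about 12 mm of travel, short of the 14 mm end. Pushing further raised the force from 7 to 17 N with no movement, so it is bearing on the stack. The push at hand-in was about 17 N along the fixture, with about 3 N sideways.
- **Stack:** Both shims are upright and square, and they touch each other and the flange. The first is centred to about 0.3 mm. The second sits about 1 mm to the -x side; I left it there.
- **Rest of the bench:** Two spare shims still stand in the rack. In the last pictures the nut and the parts of the bench I could see looked undisturbed. I did not take a final top view of the whole bench.

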